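Start the wax heater and its timer

ROBOT

A 7-joint arm with a two-finger parallel gripper is mounted at the origin on the work surface. World frame = base frame: x ahead of the robot, y to its left, z up, the work surface at z = 0. Lengths are in m, angles in rad, forces in N, time in s.
With the tool pointing down it reaches from about 0.4 to 0.875 m from the base axis. Payload 6.5 kg.
Tool frame: the origin (TCP) lies at the very end of the fingers, on their centre line; the grasp point (between the pads) lies 19 mm behind it; z points along the fingers, y is the direction in which the jaws open and shut (so a half turn about z gives the same grasp; the last joint's range is limited). The gripper opens to 88 mm and grips with 3 to 60 N. Pads are 18 mm wide; open, the fingers measure 123 mm over their backs; the gripper's body (75 mm by 187 mm) begins 45 mm behind the grasp point.
Start: joints at [-1.415, 0.536, -0.004, 1.538, 0.003, 1.067, -0.071], TCP at [0.143, 0.634, 0.239] pointing down, gripper open.
Joint ranges: [-2.7, 2.7], [-0.37, 2.16], [-1.27, 1.26], [0.24, 2.4], [-1.31, 4.45], [0.19, 1.91], [-2.76, 2.76]. Speed limits (rad/s): [2.39, 2.39, 3.14, 3.14, 3.14, 3.14, 3.14].

INTERFACE

Orientations are given as a unit quaternion [w, x, y, z].
In Python, from cell import env gives the robot as it stands.
- The arm moves only by the tool move_arm, never from a script. Its argument "moves" is one flat list of numbers, 7 for each row, row after row: the shift along the world's x, y, z in mm, then the turn, a rotation vector about the world's x, y, z in rad, then the closure, from 0 (fully open) to 1 (shut). In form: [tx, ty, tz, rx, ry, rz, grip, tx, ty, tz, rx, ry, rz, grip, ...]. A call has 1 to 10 rows; each row shifts and turns the commanded pose from where the row before left it; what a row does not reach is not made up. A row lasts 1/12 s, in which the tool goes at most 41.7 mm and 7.16 degrees, less where a joint would pass 70% of its speed; a pose out of reach is approached as far as the arm can. A call is refused whole if a number of a shift passes 41.7 or a number of a turn 0.125, either way. A call with a gripper value outside its range is refused whole. The fingers move at their own pace and stop on an object; "squeeze" is the grip in N (left out, the last holds). Time passes only in rows, so rows that do not move let the fingers close. It gives the time, the measured TCP pose, the force and the opening at its end, in the units of the state.
- env.read_state(): the state, without advancing time (a new reading comes with each control period).
- env.get_image(name): name is "scene" or "top" or "wrist"; returns a dict with "img" (480x640x3 uint8, red, green, blue), "K" (3x3 intrinsics, pixels), "rvec" (rotation vector, rad) and "tvec" (3), from world to camera coordinates, as OpenCV has them; the wrist camera has in their place "T_tool_cam" (4x4, takes a point from camera to tool coordinates, whose origin is the TCP and whose axes are the flange's). Camera axes: x right, y down, z forward; pixel columns grow to the right and rows downward; lengths in m; the calibration is good to about 2 mm. A picture is of the moment at which its call begins: read the wrist's pose just before it. There is no depth.
- env.job_done(): hands the job in, once; it reports no verdict.
The state is a dict: "time_s": time; "joints": joint angles; "dq": joint speeds; "tau": joint torques, N m; "tool_pos": TCP position; "eef_rot": TCP orientation; "force": force on the tool from outside, world axes, zero at the start; "torque": the same for the moment, N m; "opening": finger opening in m.
Only numpy, scipy, OpenCV 4.12 (cv2) and the standard library are available. Lean on these libraries where they do the work, as an engineer would, in place of code of your own. Each camera call takes 0.05 s, during which the arm holds its last target.

TASK

Start a wax melt with the closed fingers: first press the far end of the mains rocker so that it goes fully over to on, then push the large round button on the heater box fully in, and last press the top of the round bench timer fully down and let it come back up. Keep to that order and leave the small round button alone. Only press, with the timer standing where it is: pick nothing up and do not shift the timer or the other things on the bench.

Things in the scene. Friction and masses are not known exactly. Their poses are not given: they have to be found in the camera images.
- rocker (a joint): Mains rocker: black paddle 70 mm long, 36 mm wide, 10 mm thick, the only control on the switch box (grey box 110 x 80 x 50 mm, fixed). Angle in rad: 0 = off, its far (+x) end standing up by 0.2 rad; 0.4 = fully on, far end down by 0.2 rad. It starts within 0.06 of off. Stiff: pushing on the far end takes about 2 to 3 N and it stays wherever it is left.
- rocker_far (a point): The place to press on the rocker: on its top face, 26 mm from the pivot towards the far end, mid-width; moves with the rocker and sinks about 10 mm from off to on. Off, it is about 79 mm above the table; the pivot is at 69 mm. Its axes turn with the rocker: when off x is level and points along the paddle from its near end to its far end, y across it.
- switch_box: Switch box, fixed; origin at the centre of its underside; x from the rocker's near end to its far end (pointing away from the robot), y to the left, z up.
- heater_box: Heater control box: grey, 90 mm (x) x 130 mm (y) x 50 mm high, fixed; origin at the centre of its underside; x points away from the robot, y to the left. The large round button is on its left half (y +30 mm), the small round one on its right (y -42 mm).
- start (a joint): Large round start button, black, 38 mm across, in a low steel collar 52 mm across. Travel in m: 0 = out, 0.007 = fully in (its face is then still 4 mm proud of the collar). It starts within 0.001 of out. Takes about 4 N, has no spring and stays as far in as it is pushed.
- start_top (a point): Centre of the large button's top face, 68 mm above the table when out; moves with it.
- small (a joint): Small round button, black, 18 mm across, sprung; not to be pressed. Travel in m, 0 = out, 0.004 = in.
- small_top (a point): Centre of the small button's top face, 58 mm above the table.
- timer (a joint): Push top of the bench timer, steel, 40 mm across. Travel in m: 0 = up, 0.006 = fully down. Sprung: about 2 N to start, 5 N to bring fully down; comes back up when let go.
- timer_top (a point): Centre of the timer's push top, 46 mm above the table when up; moves with it.
- timer_body: Bench timer: squat round aluminium drum 68 mm across, 34 mm tall, loose on the table, about 0.37 kg (0.3 to 0.45); the push top stands 12 mm above it. Origin at the centre of its underside, z up.
- mug: Steel mug, 66 mm wide, 70 mm tall, with a handle; loose bystander, to be left where it is. Origin on its underside.
- wax_block: Wax-coloured block, 65 x 45 x 35 mm; loose bystander, to be left where it is. Origin on its underside.
- bowl: Small white bowl, 72 mm wide, 35 mm tall; loose bystander, to be left where it is. Origin on its underside.
- stamp: Copper printing stamp, 60 x 55 mm, with a bail handle, 55 mm tall; loose bystander, to be left where it is. Origin on its underside.
- brush: Brush, lying; loose bystander, to be left where it is. Origin on its underside.
- wax_pen: Wax pen with wooden handle and copper tip, 135 mm long, lying; loose bystander, to be left where it is. Origin on its underside.
- jar: Amber jar with steel cap, 60 mm wide, 85 mm tall; loose bystander, to be left where it is. Origin on its underside.
Not all that is in view belongs to the job. Leave any blue or red look-alike of the timer_body alone.

How it is judged:
On the way, in this order (a step that is already met when the one before it is completed fails the run):
1. the rocker is pressed over to on (value of joint rocker above 0.33 rad), for 0.1 s.
2. the large button is pushed in (value of joint start above 0.0055 m), for 0.1 s.
3. the timer's top is pressed down (value of joint timer above 0.0045 m), for 0.05 s.
At the end, for the whole second after the job is handed in: Rocker on (above 0.33 of 0.4 rad), large button in (above 5.5 of 7 mm), timer top back up (within 1.5 mm), small button out (within 1.5 mm), the timer upright, at rest and within 20 mm of its start, every bystander within 20 mm of its start (value of joint rocker above 0.33 rad and value of joint start above 0.0055 m and value of joint each of timer, small below 0.0015 m and distance of each of timer_body, mug, wax_block, bowl, stamp, brush, wax_pen, jar from where it was at the start of the episode below 0.02 m and angle between timer_body's own z axis and vertical below 0.1 rad and linear speed of timer_body below 0.02 m/s); the robot touches nothing.
It fails at once if the large button pushed (over 3 mm) before the rocker is on (value of joint start above 0.003 m and value of joint rocker below 0.3 rad).
It fails at once if the timer pressed (over 2.5 mm) before the large button is in (value of joint timer above 0.0025 m and value of joint start below 0.005 m).
It fails at once if the small button pressed (over 2.5 mm) (value of joint small above 0.0025 m).
It fails at once if the timer lifted, carried, tipped or shifted more than 20 mm (height (world z) of timer_body above 0.008 m or distance of timer_body from where it was at the start of the episode above 0.02 m or angle between timer_body's own z axis and vertical above 0.25 rad).
It fails at once if a bystander lifted or moved more than 20 mm (distance of any of mug, wax_block, bowl, stamp, brush, wax_pen, jar from where it was at the start of the episode above 0.02 m).
It also fails if it takes over 51 s, if anything falls off the work surface, if the arm or the gripper's body presses on something with over 40 N, if the wrist force passes 120 N, or if a joint passes its speed limit or range.

## Working session

There is one attempt and no reset: what is moved stays moved. The work goes in short steps, Python scripts to look and compute and a tool call to move; the robot and the scene stay as the last step left them, time stands still between calls to the robot, and variables do not carry over. Pictures are saved under pics/ and viewed, and the job is handed in when it is done.

Besides the shell and the picture viewer there is one more tool, called after "Request:" as name(argument=value, ...) on one line, values as JSON. move_arm: Moves the arm, as the interface text tells. Its arguments: {"type":"object","properties":{"moves":{"type":"array","items":{"type":"number"}},"squeeze":{"type":"number"}},"required":["moves"]}

```bash
mkdir -p pics; cat > h.py <<'E'
import numpy as np,cv2,json
from cell import env
def grab(n,f):
    d=env.get_image(n); cv2.imwrite('pics/'+f+'.png',d['img'][:,:,::-1]); np.savez('pics/'+f+'.npz',**d); return d
def ray(f,u,v,z):
    d=np.load('pics/'+f+'.npz'); R=cv2.Rodrigues(d['rvec'])[0]; t=d['tvec'].ravel()
    r=R.T@np.linalg.inv(d['K'])@np.array([u,v,1.]); c=-R.T@t
    return c+r*(z-c[2])/r[2]
def proj(f,p):
    d=np.load('pics/'+f+'.npz'); return cv2.projectPoints(np.array(p,float).reshape(-1,1,3),d['rvec'],d['tvec'],d['K'],None)[0].reshape(-1,2)
def crop(f,u0,v0,u1,v1,s,o):
    i=cv2.imread('pics/'+f+'.png')[v0:v1,u0:u1]; cv2.imwrite('pics/'+o+'.png',cv2.resize(i,None,fx=s,fy=s,interpolation=cv2.INTER_CUBIC))
E
python3 - <<'E'
from h import *
grab('scene','s0');grab('top','t0')
s=env.read_state();print({k:np.round(v,3) for k,v in s.items()})
E
```

```text
{'time_s': np.float64(0.1), 'joints': array([-1.415,  0.537, -0.004,  1.539,  0.003,  1.067, -0.071]), 'dq': array([ 0.002, -0.003, -0.   , -0.002, -0.001,  0.002, -0.002]), 'tau': array([ 2.0000e-03, -5.7208e+01,  9.9400e-01, -2.5223e+01, -5.6000e-02,
        1.4000e-02,  0.0000e+00]), 'tool_pos': array([0.143, 0.634, 0.238]), 'eef_rot': array([-0.   ,  0.111,  0.994, -0.001]), 'force': array([ 0.401, -0.513,  0.562]), 'torque': array([0.022, 0.013, 0.013]), 'opening': np.float64(0.088)}
```

View pics/s0.png

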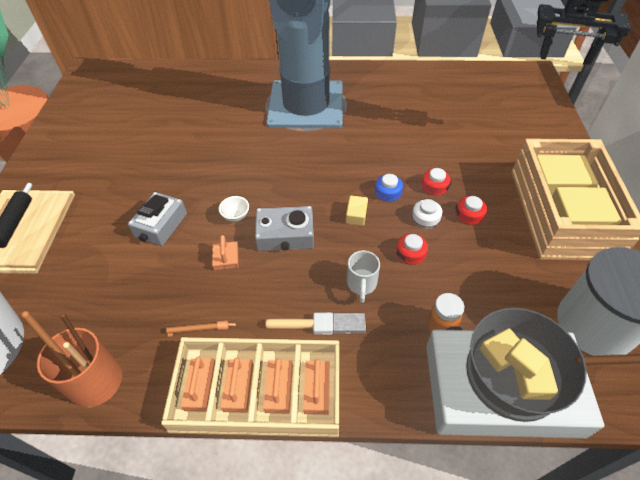

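View pics/t0.png

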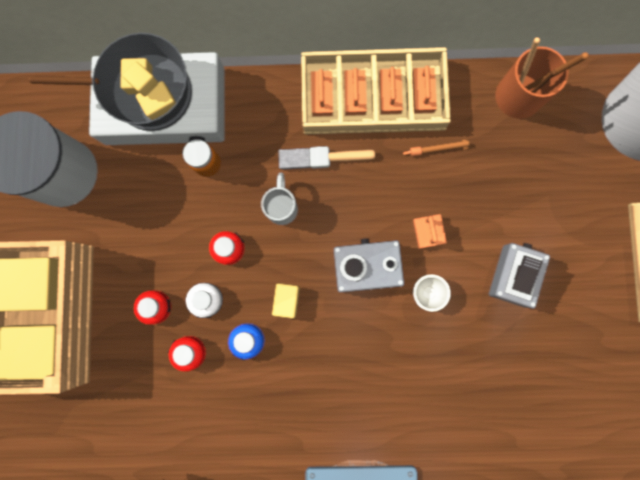

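The grey and white timer is at top (204,300). Its look-alikes are red at (226,248), (151,308) and (187,354), and blue at (246,342). The heater box is at (368,266), with the large button at (354,267) and the small one at (390,264). The switch box is at (520,275). I'll look closer at each.

```bash
python3 - <<'E'
from h import *
crop('t0',320,220,560,320,3.3,'c1');crop('t0',120,220,310,380,4,'c2');crop('s0',120,180,330,260,3.8,'c3')
for n,u,v,z in [('timer',205,300,.046),('start',354,267,.068),('small',390,264,.058),('rockerbox',520,275,.06),('base',362,478,0)]: print(n,ray('t0',u,v,z).round(4))
for n,u,v,z in [('timer',428,208,.046),('start',297,219,.068),('small',265,221,.058)]: print(n,ray('s0',u,v,z).round(4))
E
```

```text
timer [0.4399 0.3001 0.046 ]
start [0.4973 0.0042 0.068 ]
small [ 0.502  -0.0666  0.058 ]
rockerbox [ 0.4748 -0.3163  0.06  ]
base [ 0.0831 -0.0022  0.    ]
timer [0.4534 0.3062 0.046 ]
start [0.5105 0.0063 0.068 ]
small [ 0.5091 -0.0662  0.058 ]
```

View pics/c1.png

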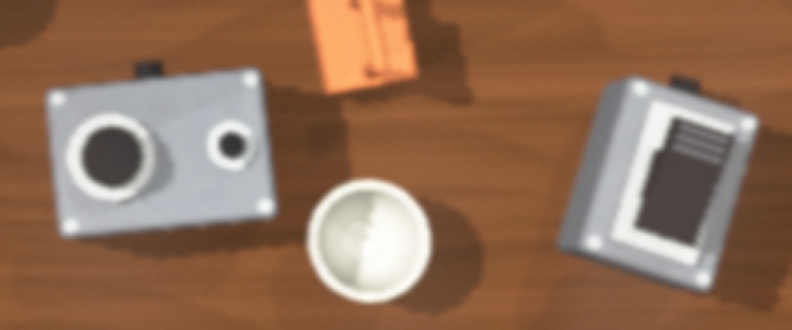

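View pics/c2.png

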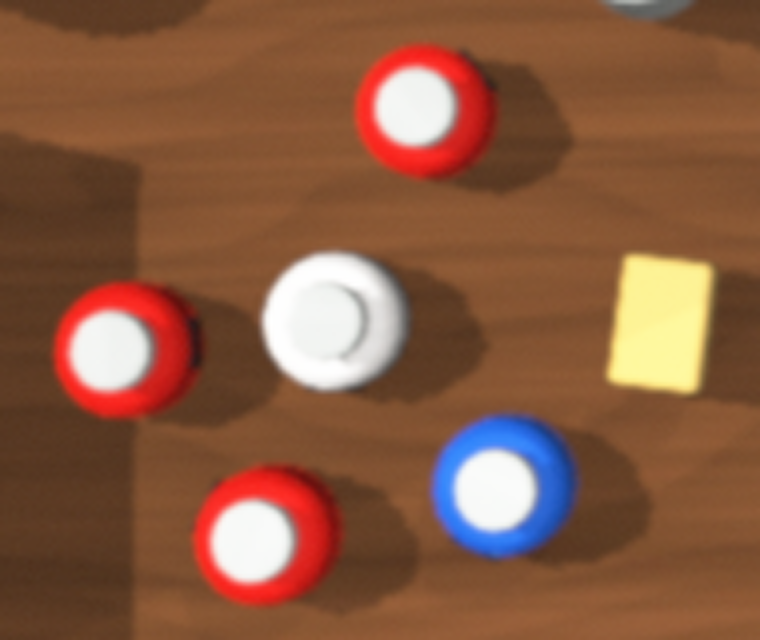

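View pics/c3.png

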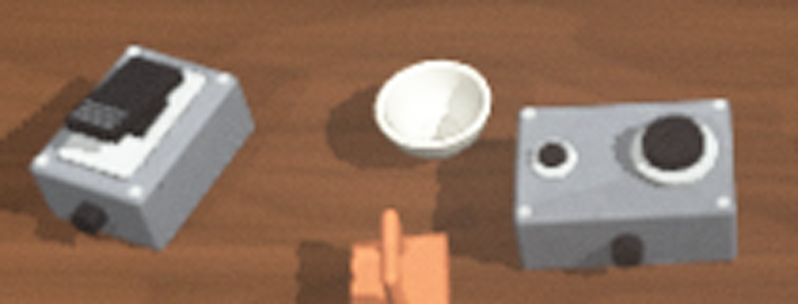

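```bash
python3 - <<'E'
from h import *
crop('s0',340,170,500,270,5,'c4')
f=lambda x,y:(320+x/3.3,220+y/3.3)
g=lambda x,y:(120+x/3.8,180+y/3.8)
P=lambda n,F,q,z:print(n,ray(F,*q,z).round(4))
P('start t','t0',f(112,157),.068);P('start s','s0',g(674,143),.068)
P('small t','t0',f(233,146),.058);P('small s','s0',g(553,155),.058)
P('timer t','t0',(201.3,300.3),.046)
a=[ray('t0',*f(*q),.052) for q in [(639,88),(748,124),(703,279),(593,242)]]
b=[ray('s0',*g(*q),.052) for q in [(41,160),(134,51),(228,80),(145,188)]]
print('box t',np.mean(a,0).round(4),np.array(a).round(4).tolist());print('box s',np.mean(b,0).round(4),np.array(b).round(4).tolist())
h=[ray('t0',*f(*q),.052) for q in [(57,98),(250,79),(265,206),(69,227)]];print('heater t',np.mean(h,0).round(4),np.round(h,3).tolist())
h=[ray('s0',*g(*q),.052) for q in [(528,115),(720,105),(724,202),(524,211)]];print('heater s',np.mean(h,0).round(4),np.round(h,3).tolist())
E
```

```text
start t [0.4962 0.0044 0.068 ]
start s [0.5065 0.0069 0.068 ]
small t [ 0.5015 -0.0678  0.058 ]
small s [ 0.5085 -0.065   0.058 ]
timer t [0.4395 0.3074 0.046 ]
box t [ 0.4741 -0.3255  0.052 ] [[0.5307, -0.3106, 0.052], [0.5078, -0.3732, 0.052], [0.4174, -0.3405, 0.052], [0.4404, -0.2778, 0.052]]
box s [ 0.4787 -0.3215  0.052 ] [[0.5125, -0.3714, 0.052], [0.4229, -0.3375, 0.052], [0.4464, -0.2732, 0.052], [0.5328, -0.304, 0.052]]
heater t [ 0.4992 -0.025   0.052 ] [[0.533, 0.036, 0.052], [0.542, -0.08, 0.052], [0.466, -0.086, 0.052], [0.456, 0.03, 0.052]]
heater s [ 0.5044 -0.0237  0.052 ] [[0.472, -0.084, 0.052], [0.462, 0.032, 0.052], [0.537, 0.037, 0.052], [0.546, -0.079, 0.052]]
```

View pics/c4.png

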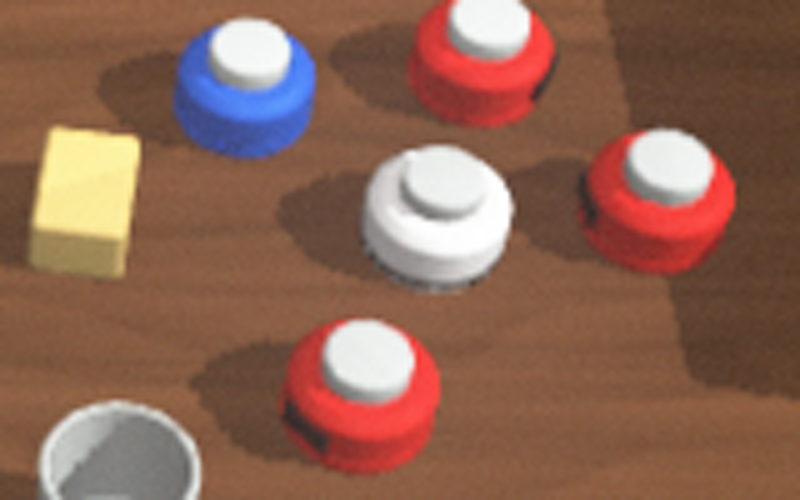

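The timer I want is the white/aluminium one at top (201,300) and scene (429,206); the red and blue ones are decoys. The two cameras agree to about 4–10 mm. I'll move in with the fingers closed and refine with the wrist camera.

Request:
move_arm(moves=[30,-25,0,0,0,-0.016,1,30,-25,0,0,0,-0.016,1,30,-25,0,0,0,-0.016,1,30,-25,0,0,0,-0.016,1,30,-25,0,0,0,-0.016,1,30,-25,0,0,0,-0.016,1,30,-25,0,0,0,-0.016,1,30,-25,0,0,0,-0.016,1], squeeze=20)

```text
time_s: 0.77
tool_pos: [0.3841, 0.4324, 0.2385]
eef_rot: [-0.0, 0.174, 0.985, -0.0]
force: [-0.0, 0.5, 0.5]
opening: 0.0368
```

Request:
move_arm(moves=[6,-38,0,0,0,0,1,6,-38,0,0,0,0,1,6,-38,0,0,0,0,1,6,-38,0,0,0,0,1,6,-38,0,0,0,0,1,6,-38,0,0,0,0,1,6,-38,0,0,0,0,1,6,-38,0,0,0,0,1,6,-38,0,0,0,0,1,6,-38,0,0,0,0,1])

```text
time_s: 1.6
tool_pos: [0.4427, 0.0522, 0.2387]
eef_rot: [-0.0, 0.174, 0.985, 0.0]
force: [1.1, 0.8, -0.5]
opening: 0.0002
```

Request:
move_arm(moves=[6,-38,0,0,0,0,1,6,-38,0,0,0,0,1,6,-38,0,0,0,0,1,6,-38,0,0,0,0,1,6,-38,0,0,0,0,1,6,-38,0,0,0,0,1,6,-38,0,0,0,0,1,6,-38,0,0,0,0,1])

```text
time_s: 2.27
tool_pos: [0.4907, -0.2516, 0.2385]
eef_rot: [-0.0, 0.174, 0.985, 0.0]
force: [0.3, -0.4, 1.0]
opening: 0.0002
```

```bash
cat >> h.py <<'E'
from scipy.spatial.transform import Rotation as Ro
def wgrab(f):
    s=env.read_state(); d=env.get_image('wrist'); cv2.imwrite('pics/'+f+'.png',d['img'][:,:,::-1])
    q=s['eef_rot']; T=np.eye(4);T[:3,:3]=Ro.from_quat([q[1],q[2],q[3],q[0]]).as_matrix();T[:3,3]=s['tool_pos']
    M=np.linalg.inv(T@d['T_tool_cam']); np.savez('pics/'+f+'.npz',K=d['K'],rvec=cv2.Rodrigues(M[:3,:3])[0],tvec=M[:3,3],img=d['img'])
    print(np.round(d['T_tool_cam'],3).tolist())
E
python3 - <<'E'
from h import *
wgrab('w1')
E
```

```text
[[-0.001, -0.956, -0.293, 0.076], [1.0, -0.001, -0.0, 0.001], [0.0, -0.293, 0.956, -0.145], [0.0, 0.0, 0.0, 1.0]]
```

View pics/w1.png

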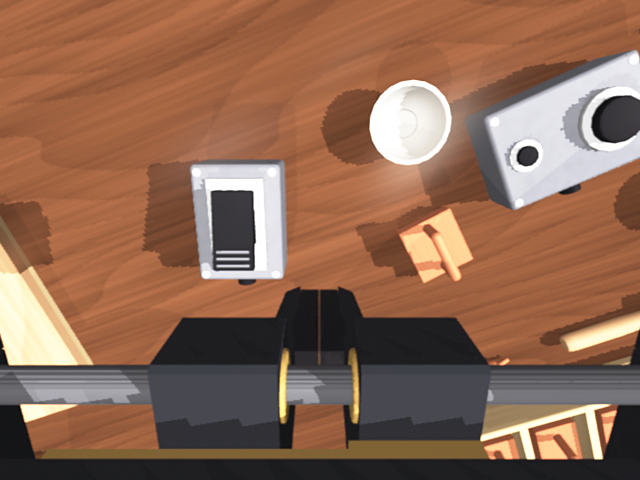

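```bash
python3 - <<'E'
from h import *
P=lambda n,q,z:print(n,ray('w1',*q,z).round(4))
h=[ray('w1',*q,.052) for q in [(196,172),(279,171),(206,273),(276,274)]];print(np.mean(h,0).round(4),np.round(h,3).tolist())
P('start',(616,119),.068);P('small',(527,156),.058)
P('far end',(233,269),.079)
P('near end mid',(232,191),.066)
c=np.array([.4765,-.3235]);x=np.array([np.cos(-.348),np.sin(-.348)])
for F in ['w1','t0','s0']:
    print(F,proj(F,[[*(c+x*.0245),.079],[*(c+x*.033),.081],[*(c-x*.033),.066]]).round(1).tolist())
crop('w1',180,150,300,290,4.2,'c5')
E
```

```text
[ 0.4765 -0.3226  0.052 ] [[0.42, -0.339, 0.052], [0.444, -0.271, 0.052], [0.509, -0.371, 0.052], [0.533, -0.309, 0.052]]
start [ 0.4969 -0.0009  0.068 ]
small [ 0.5039 -0.0683  0.058 ]
far end [ 0.5064 -0.3357  0.079 ]
near end mid [ 0.4449 -0.3125  0.066 ]
w1 [[233.8, 260.6], [234.0, 270.7], [232.5, 191.5]]
t0 [[531.0, 261.4], [532.7, 257.1], [520.0, 290.3]]
s0 [[146.0, 210.1], [143.5, 212.2], [161.9, 196.5]]
```

View pics/c5.png

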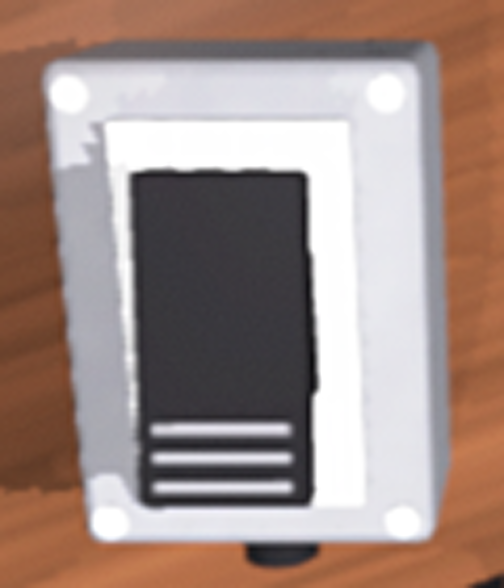

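The paddle centre-line and box centre agree within about 2 mm across all three views. The press point is (0.4995, -0.3315).

Request:
move_arm(moves=[2,-20,-20,0,0,0,1,2,-20,-20,0,0,0,1,2,-20,-20,0,0,0,1,3,-20,-20,0,0,0,1,0,0,-30,0,0,0,1,0,0,-25,0,0,0,1,0,0,-10,0,0,0,1,0,0,0,0,0,0,1])

```text
time_s: 2.98
tool_pos: [0.4983, -0.3284, 0.0912]
eef_rot: [-0.002, 0.174, 0.985, 0.001]
force: [0.5, -0.1, -0.5]
opening: 0.0003
```

```bash
python3 - <<'E'
from h import *
wgrab('w2');grab('scene','s2');crop('s2',80,140,240,260,5,'c6')
E
```

```text
[[-0.001, -0.956, -0.293, 0.076], [1.0, -0.001, -0.0, 0.001], [-0.0, -0.293, 0.956, -0.145], [0.0, 0.0, 0.0, 1.0]]
```

View pics/c6.png

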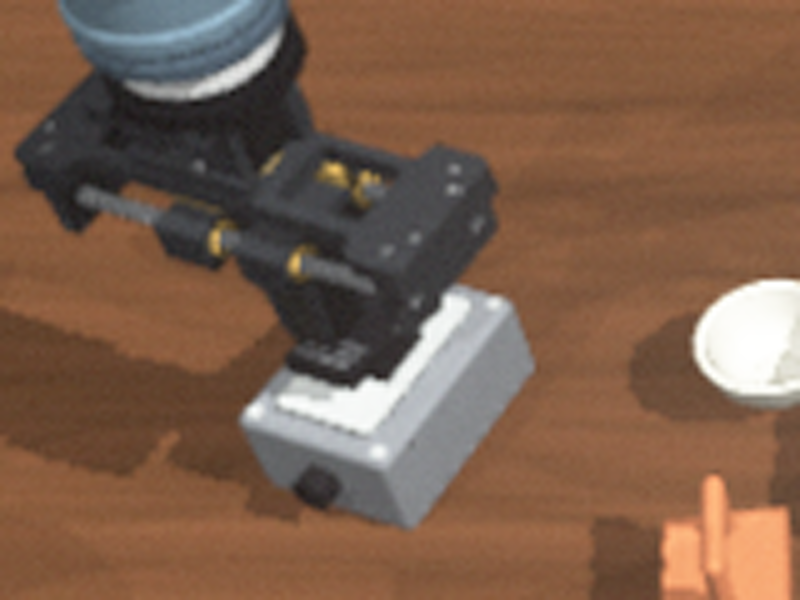

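View pics/w2.png

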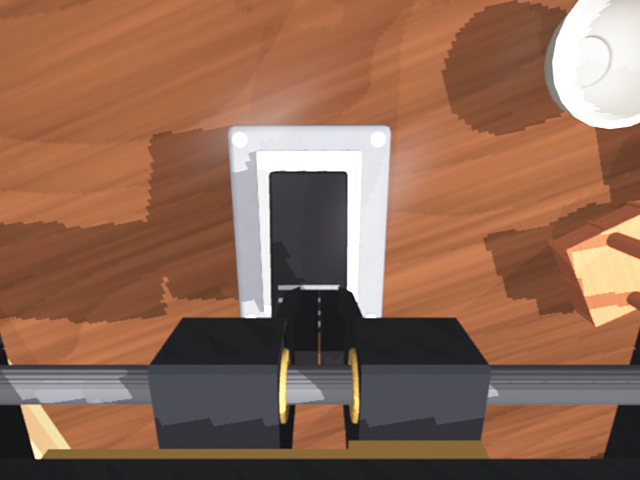

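The fingers are above the ridged far end, just beyond its first ridge. I'll press down.

Request:
move_arm(moves=[0,0,-4,0,0,0,1,0,0,-4,0,0,0,1,0,0,-3,0,0,0,1,0,0,-3,0,0,0,1,0,0,-3,0,0,0,1,0,0,-2,0,0,0,1,0,0,0,0,0,0,1])

```text
time_s: 3.67
tool_pos: [0.5005, -0.33, 0.0747]
eef_rot: [0.0, 0.174, 0.985, -0.0]
force: [0.3, -0.5, 1.1]
opening: 0.0006
```

Request:
move_arm(moves=[0,0,-2,0,0,0,1,0,0,-2,0,0,0,1,0,0,-1,0,0,0,1,0,0,0,0,0,0,1])

```text
time_s: 4.0
tool_pos: [0.501, -0.3303, 0.0711]
eef_rot: [0.001, 0.174, 0.985, -0.0]
force: [-0.5, 0.9, 11.7]
opening: 0.0003
```

Request:
move_arm(moves=[0,0,-1,0,0,0,1,0,0,0,0,0,0,1,0,0,0,0,0,0,1])

```text
time_s: 4.25
tool_pos: [0.5011, -0.3304, 0.0709]
eef_rot: [0.001, 0.174, 0.985, 0.0]
force: [-1.6, 3.8, 20.1]
opening: 0.0003
```

Request:
move_arm(moves=[0,0,10,0,0,0,1,0,0,30,0,0,0,1,0,0,30,0,0,0,1,0,0,30,0,0,0,1,0,38,0,0,0,0.085,1,0,38,0,0,0,0.085,1,0,38,0,0,0,0.085,1,0,38,0,0,0,0.085,1,0,38,0,0,0,0.085,1,0,0,0,0,0,0,1])

```text
time_s: 5.08
tool_pos: [0.4994, -0.1314, 0.168]
eef_rot: [-0.001, -0.044, 0.999, 0.003]
force: [-0.1, 0.5, -1.1]
opening: 0.0008
```

```bash
python3 - <<'E'
from h import *
wgrab('w3');grab('scene','s3');crop('s3',110,170,210,250,6,'c7')
E
```

```text
[[-0.001, -0.956, -0.293, 0.076], [1.0, -0.001, 0.0, 0.001], [-0.0, -0.293, 0.956, -0.145], [0.0, 0.0, 0.0, 1.0]]
```

View pics/c7.png

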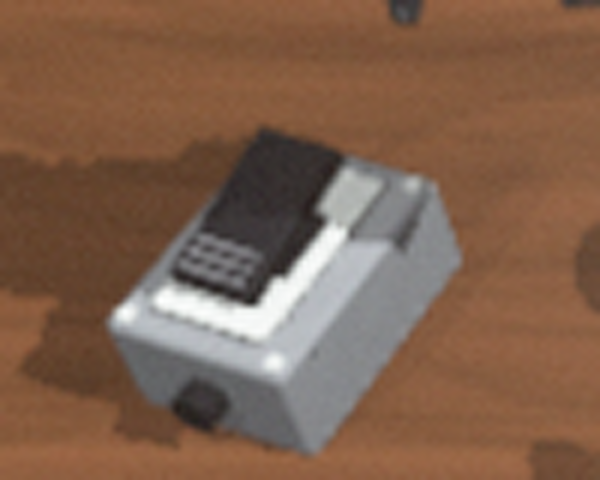

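View pics/w3.png

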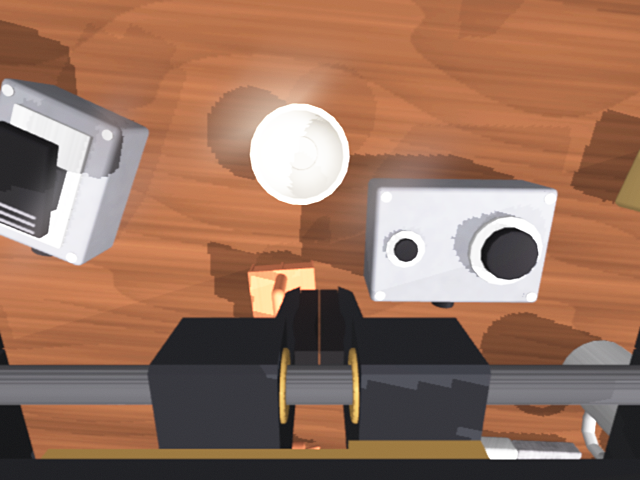

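The rocker's far end is now down. The large button is at (510,254) and the small one at (406,250).

```bash
python3 - <<'E'
from h import *
print(ray('w3',510,254,.068),ray('w3',406,250,.058),env.read_state()['tool_pos'])
E
```

```text
[0.49719591 0.00213738 0.068     ] [ 0.50362471 -0.06710233  0.058     ] [ 0.4994466  -0.13845416  0.16850628]
```

Request:
move_arm(moves=[0,36,0,0,0,0,1,0,36,0,0,0,0,1,0,36,0,0,0,0,1,0,34,0,0,0,0,1,0,0,-25,0,0,0,1,0,0,-30,0,0,0,1,0,0,-20,0,0,0,1,0,0,-8,0,0,0,1,0,0,0,0,0,0,1,0,0,0,0,0,0,1])

```text
time_s: 6.02
tool_pos: [0.5002, 0.0007, 0.086]
eef_rot: [-0.0, -0.036, 0.999, -0.0]
force: [0.7, 0.6, 0.5]
opening: 0.0005
```

```bash
python3 - <<'E'
from h import *
wgrab('w4');grab('scene','s4');crop('s4',220,150,360,260,5,'c8')
E
```

```text
[[-0.001, -0.956, -0.293, 0.076], [1.0, -0.001, 0.0, 0.001], [-0.0, -0.293, 0.956, -0.145], [0.0, 0.0, 0.0, 1.0]]
```

View pics/c8.png

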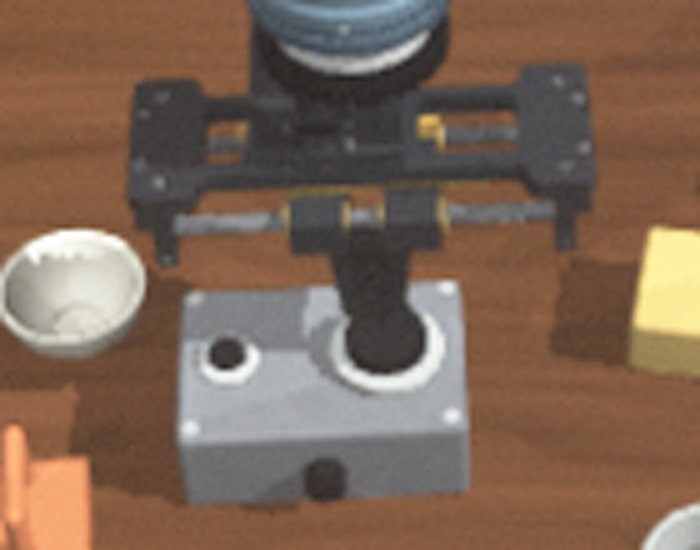

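View pics/w4.png

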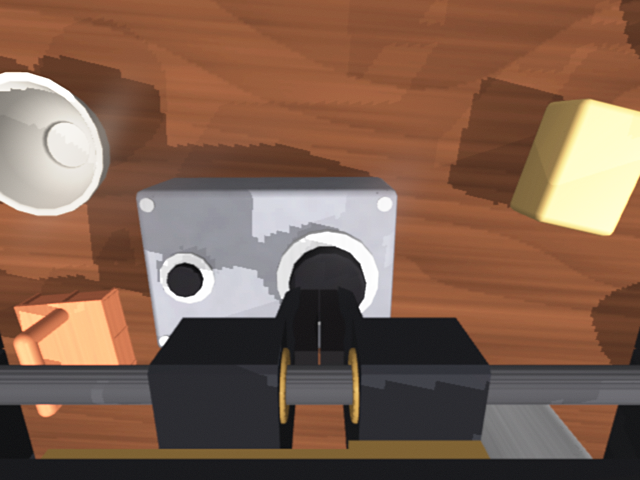

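```bash
python3 - <<'E'
from h import *
print(ray('w4',329,284,.068),ray('w4',185,279,.058),env.read_state()['tool_pos'],proj('w4',[env.read_state()['tool_pos']]))
E
```

```text
[0.49565728 0.00594532 0.068     ] [ 0.50251546 -0.06493284  0.058     ] [0.5010303  0.0012913  0.08688112] [[318.21098405 312.85407735]]
```

Request:
move_arm(moves=[-3,4,-5,0,0,0,1,0,0,-6,0,0,0,1,0,0,-4,0,0,0,1,0,0,-4,0,0,0,1,0,0,-3,0,0,0,1,0,0,-3,0,0,0,1,0,0,0,0,0,0,1])

```text
time_s: 6.7
tool_pos: [0.497, 0.0063, 0.0612]
eef_rot: [-0.0, -0.038, 0.999, 0.0]
force: [-3.7, 0.6, 10.2]
opening: 0.0003
```

Request:
move_arm(moves=[0,0,-1,0,0,0,1,0,0,-1,0,0,0,1,0,0,0,0,0,0,1])

```text
time_s: 6.95
tool_pos: [0.497, 0.0063, 0.0608]
eef_rot: [-0.0, -0.037, 0.999, 0.001]
force: [-9.7, 1.6, 34.4]
opening: 0.0008
```

Force rose to 34 N at z = 0.061, so the button is on its stop. Now I'll retreat and go towards the timer.

Request:
move_arm(moves=[0,0,15,0,0,0,1,0,0,30,0,0,0,1,0,0,35,0,0,0,1,0,0,35,0,0,0,1,-10,38,0,0,0,0,1,-10,38,0,0,0,0,1,-10,38,0,0,0,0,1,-10,38,0,0,0,0,1,-10,38,0,0,0,0,1,0,30,0,0,0,0,1])

```text
time_s: 7.78
tool_pos: [0.4447, 0.2291, 0.1734]
eef_rot: [-0.001, -0.039, 0.999, 0.0]
force: [0.7, -0.1, -0.9]
opening: 0.0007
```

Request:
move_arm(moves=[0,0,0,0,0,0,1,0,0,0,0,0,0,1])

```text
time_s: 7.95
tool_pos: [0.4467, 0.2276, 0.1734]
eef_rot: [0.0, -0.039, 0.999, 0.0]
force: [-0.1, -0.2, 0.4]
opening: 0.0003
```

```bash
python3 - <<'E'
from h import *
wgrab('w5');grab('scene','s5');crop('s5',240,190,340,260,6,'c9')
print(env.read_state()['tool_pos'],ray('s0',428.8,205.6,.046))
E
```

```text
[[-0.001, -0.956, -0.293, 0.076], [1.0, -0.001, 0.0, 0.001], [-0.0, -0.293, 0.956, -0.145], [0.0, 0.0, 0.0, 1.0]]
[0.44718205 0.22471211 0.17343858] [0.44587389 0.3088977  0.046     ]
```

View pics/c9.png

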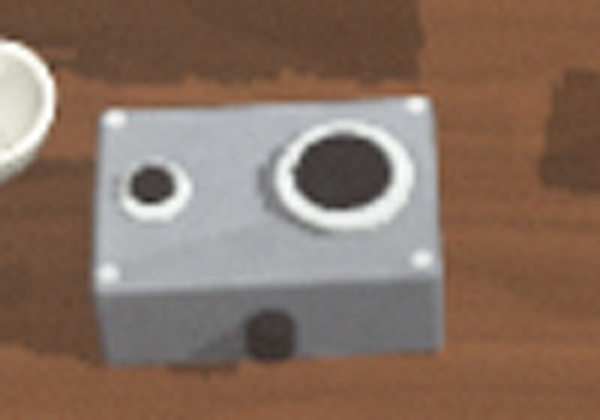

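View pics/w5.png

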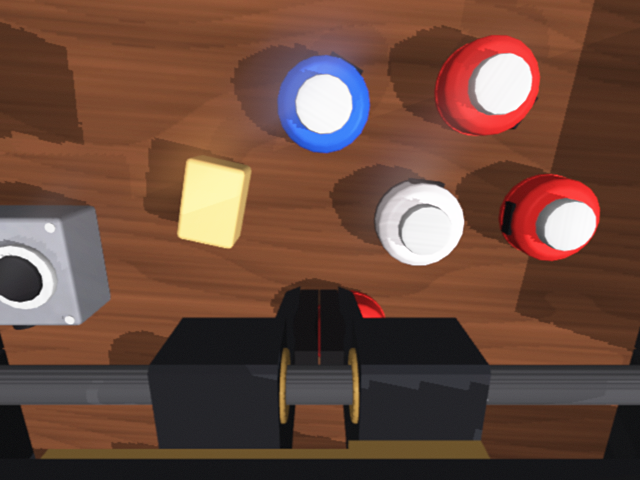

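The button face is visibly lower. The white timer's top is at (426,229), with blue at (324,104) and red at (500,85), (567,224) and (365,300).

```bash
python3 - <<'E'
from h import *
print(ray('w5',426,229,.046), ray('w5',12,276,.061))
E
```

```text
[0.43954664 0.30848826 0.046     ] [0.49506425 0.00588998 0.061     ]
```

Request:
move_arm(moves=[-2,28,0,0,0,0,1,-2,28,0,0,0,0,1,-2,27,0,0,0,0,1,0,0,-25,0,0,0,1,0,0,-30,0,0,0,1,0,0,-30,0,0,0,1,0,0,-20,0,0,0,1,0,0,0,0,0,0,1,0,0,0,0,0,0,1,0,0,0,0,0,0,1])

```text
time_s: 8.88
tool_pos: [0.4423, 0.3084, 0.0699]
eef_rot: [0.001, -0.037, 0.999, 0.0]
force: [-0.4, -0.5, 0.2]
opening: 0.0004
```

```bash
python3 - <<'E'
from h import *
wgrab('w6');grab('scene','s6');crop('s6',360,140,500,250,5,'c10')
print(env.read_state()['tool_pos'])
E
```

```text
[[-0.001, -0.956, -0.293, 0.076], [1.0, -0.001, 0.0, 0.001], [-0.0, -0.293, 0.956, -0.145], [0.0, 0.0, 0.0, 1.0]]
[0.44229285 0.30924103 0.07032836]
```

View pics/c10.png

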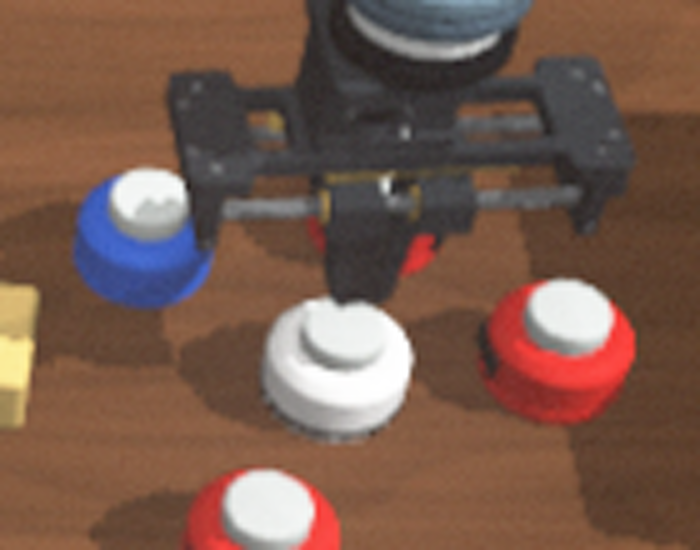

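View pics/w6.png

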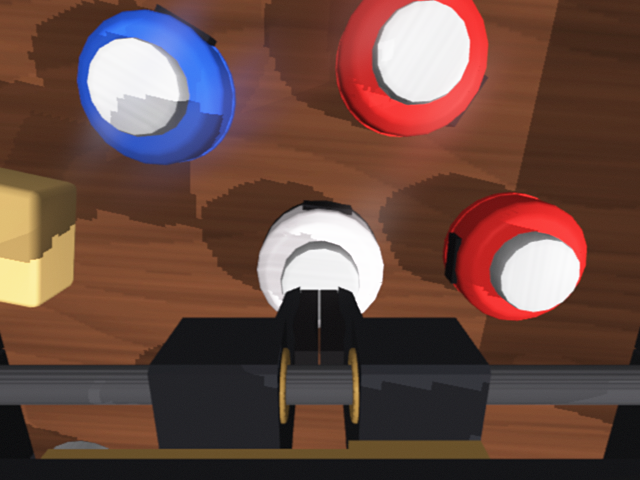

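```bash
python3 - <<'E'
from h import *
print(ray('w6',320,279,.046),ray('w6',320,242,.046), env.read_state()['tool_pos'])
E
```

```text
[0.43796753 0.30951487 0.046     ] [0.41923219 0.30813189 0.046     ] [0.44229285 0.30924103 0.07032836]
```

Request:
move_arm(moves=[-3,0,-8,0,0,0,1,0,0,-8,0,0,0,1,0,0,-5,0,0,0,1,0,0,-4,0,0,0,1,0,0,-3,0,0,0,1,0,0,-2,0,0,0,1,0,0,0,0,0,0,1])

```text
time_s: 9.57
tool_pos: [0.4376, 0.3091, 0.0402]
eef_rot: [-0.001, -0.038, 0.999, -0.0]
force: [-7.0, -4.1, 23.2]
opening: 0.0005
```

Request:
move_arm(moves=[0,0,-1,0,0,0,1,0,0,0,0,0,0,1,0,0,0,0,0,0,1])

```text
time_s: 9.82
tool_pos: [0.4376, 0.3091, 0.04]
eef_rot: [-0.001, -0.038, 0.999, 0.0]
force: [-9.6, -5.3, 34.7]
opening: 0.0001
```

Timer fully down at z = 0.040. I'll lift straight up and check everything.

Request:
move_arm(moves=[0,0,5,0,0,0,1,0,0,10,0,0,0,1,0,0,30,0,0,0,1,0,0,35,0,0,0,1,0,0,35,0,0,0,1,0,0,35,0,0,0,1,-20,30,0,0,0,0,1,-20,30,0,0,0,0,1,-20,30,0,0,0,0,1,-20,30,0,0,0,0,1])

```text
time_s: 10.65
tool_pos: [0.3572, 0.4302, 0.1882]
eef_rot: [0.0, -0.037, 0.999, 0.0]
force: [-0.0, 0.1, -0.6]
opening: 0.0006
```

Request:
move_arm(moves=[-20,30,0,0,0,0,1,-20,30,0,0,0,0,1,-20,30,0,0,0,0,1,-20,30,0,0,0,0,1,-20,20,0,0,0,0,1,0,0,0,0,0,0,1,0,0,0,0,0,0,1,0,0,0,0,0,0,1,0,0,0,0,0,0,1])

```text
time_s: 11.4
tool_pos: [0.2598, 0.5677, 0.1877]
eef_rot: [0.0, -0.036, 0.999, -0.0]
force: [0.8, -0.4, 0.3]
opening: 0.0003
```

```bash
python3 - <<'E'
from h import *
grab('scene','s7');grab('top','t7')
a=cv2.imread('pics/s0.png');b=cv2.imread('pics/s7.png');c=cv2.imread('pics/t0.png');d=cv2.imread('pics/t7.png')
m=np.vstack([np.hstack([a,b]),np.hstack([c,d])])
z=lambda i,y0,y1,x0,x1:cv2.resize(i[y0:y1,x0:x1],(400,300))
cv2.imwrite('pics/cmp.png',np.vstack([np.hstack([z(a,150,360,110,490),z(b,150,360,110,490)]),np.hstack([z(c,130,380,130,560),z(d,130,380,130,560)])]))
for p,q in ((a,b),(c,d)):
    k=cv2.absdiff(p,q).max(2)>50; n,l,st,ce=cv2.connectedComponentsWithStats(k.astype('uint8')); print([s.tolist() for s in st[1:] if s[4]>15])
print(env.read_state()['tool_pos'],env.read_state()['force'])
E
```

```text
[[322, 0, 10, 78, 426], [536, 0, 76, 33, 1519], [605, 32, 14, 14, 102], [511, 34, 83, 76, 2449], [585, 58, 24, 32, 382], [327, 93, 16, 18, 202], [268, 111, 70, 13, 508], [296, 128, 7, 3, 18], [149, 192, 20, 14, 82], [137, 211, 19, 10, 93], [288, 210, 18, 8, 53]]
[[525, 255, 17, 13, 33], [519, 256, 5, 9, 24], [512, 281, 4, 9, 22], [0, 398, 52, 54, 2230], [338, 460, 48, 6, 222], [306, 468, 109, 12, 989]]
[0.25955864 0.56793239 0.1878426 ] [ 0.18780586 -0.02882896 -0.63009677]
```

View pics/cmp.png

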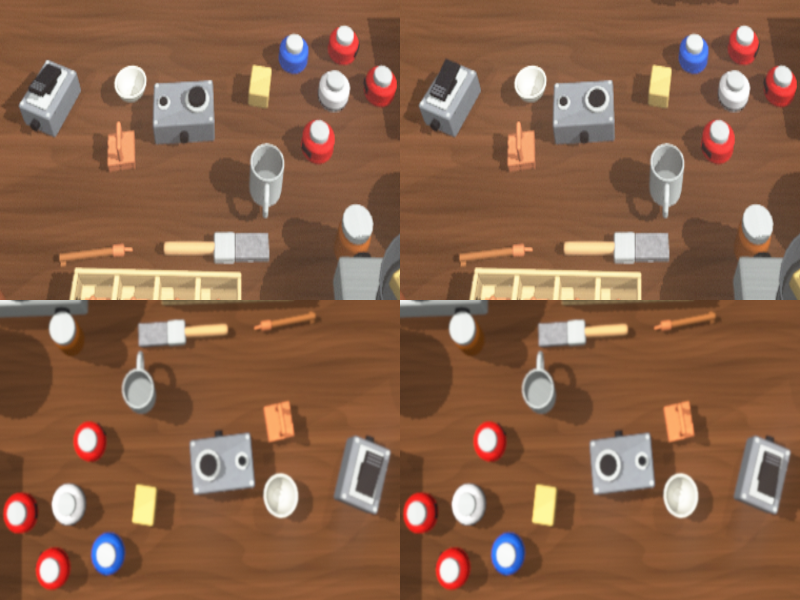

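The only changes on the bench are the rocker tilt at about scene (150,200) and the large button at (297,214). The timer is unchanged and back up, and the arm is clear.

```bash
python3 -c "
from cell import env
print(env.job_done())"
```

```text
the job is handed in; nothing more can be done
None
```

I pressed the three controls in the set order with closed fingers and handed the job in at about 11.5 s. No verdict was reported.

- **Rocker:** I pressed the far end to its stop. The fingers ended at z = 0.071 with 20 N, and the picture afterwards shows the far end down.
- **Large button:** I pushed it to its stop at z = 0.061 with 34 N, which matches the full 7 mm of travel.
- **Timer:** I pressed the white/aluminium timer's top to z = 0.040 with 35 N, which matches the full 6 mm, then let it come back up.

**Last checks:** Before-and-after pictures from both fixed cameras show bench changes only at the rocker and the large button. The timer, small button and all bystanders look unmoved, and the arm stands clear with force near zero.

**Disagreements:** The fixed cameras differed by up to about 10 mm on the large button's position and 6 mm on the timer's. I settled both with the wrist camera before pressing. At the end of the timer press there were about 10 N of sideways force, but no shift of the timer shows in the pictures.

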